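# Lock a spring-loaded tripod leg at its length mark and keep holding it

## Task

The small tripod lies in its rest on the sideboard, and a spring keeps pulling its top leg in: with the orange cam lever still open, draw the leg out by its sideways foot until the white line on the foot stands over the red length mark, hold it there a moment, and then, still holding the leg at the mark, press the lever fully closed against the leg. The cam alone does not hold the spring, so finish while still holding the leg at the mark with the lever closed, and do not let go. Leave the bottle, mug, pacifier case and teaspoon where they are.

Things in the scene. Friction and masses are not known exactly. Their poses are not given: they have to be found in the camera images.
- tripod: Folded tabletop tripod in a wooden rest, all fixed. Origin on the sideboard below the top tube's mouth; x along the tube to the hub (the leg slides out along -x), y to the lever's side, z up. Tube and collar 30 mm wide, up to z = 82 mm; hub lower. Board 12 mm thick, 170 mm wide, x = -180 to 220 mm. In front of the mouth only leg and lever, 47 mm and more above the sideboard.
- lever_pin (a point): Upright pin of the lever, on the tripod at x = 4, y = 17 mm, 65 mm above the sideboard; its bracket reaches out to y = 23 mm. Stiff hinge: 0.12 N m moves the lever (about 1.5 N at 80 mm from the pin), and it stays where left.
- leg: Sliding leg: aluminium bar 18 mm wide (y -9 to 9), 22 high, centre 65 above the sideboard. At its end a black rubber foot, a crossbar 16 mm thick (x -8 to 8), 36 high, y -59 to 9: it sticks out 50 mm on the side away from the lever. Origin on the bar's axis in the middle of the foot, below the white line on the foot; axes as the tripod's. Starts fully in; travel 100 mm.
- bar (a point): Point on the bar's axis, on the leg, 30 mm from its origin towards the mouth. At the start the foot's inner face is 45 mm in front of the mouth: there fingers fit down beside bar and lever, behind the foot, and can draw the leg by the foot without squeezing. A spring pulls the leg in, 3 N at first, 5.6 N at 70 mm out, and draws it back if let go.
- mark: Red length mark: flat line 4 mm wide (x), 168 mm long, across the rest board 12 mm above the sideboard, square to the leg. Origin at its middle, axes as the tripod's. It lies 35 to 70 mm beyond the white line's starting place, differing each time. The leg is at the mark when its origin is straight above this line.
- lever (a joint): Angle of the orange cam lever in rad: 0 = fully closed, flat along the leg's +y side; starts open at 0.24 to 0.32 (stop at 0.34).
- lever_tip (a point): Free end of the orange lever, 105 mm from its pin, 7 mm thick, 22 high, centred 65 above the sideboard. Closed it points along the tripod's -x and fills y = 11 to 18 mm beside the leg (leg and lever together 27 mm wide, y -9 to 18); open it swings out to +y, its tip reaching y = 52 mm at 0.32 rad.
- bottle: Pastel green closed bottle, 64 mm across, 180 mm high, standing; origin under its centre. Leave it alone.
- mug: White ceramic mug, 80 mm across, 90 mm high, handle on its +y side; origin under its centre. Leave it alone.
- pacifier_case: Round pink plastic pacifier case, 62 mm across, 38 mm high; origin under its centre. Leave it alone.
- teaspoon: Steel teaspoon 130 mm long, lying along its x; origin under its middle. Leave it alone.

How it is judged:
By the outcome, as a careful person would: the job done as asked, in the order asked, and still so for the second after the job is handed in, while the arm keeps its last pose, push and grip.
It also fails if it takes over 29 s, if anything falls off the work surface, if the arm or the gripper's body presses on something with over 40 N, if the wrist force passes 120 N, or if a joint passes its speed limit or range.

## Robot

A 7-joint arm with a two-finger parallel gripper is mounted at the origin on the work surface. World frame = base frame: x ahead of the robot, y to its left, z up, the work surface at z = 0. Lengths are in mm, angles in rad, forces in N, time in s.
With the tool pointing down it reaches from about 400 to 875 mm from the base axis. Payload 4.4 kg.
Tool frame: the origin (TCP) lies midway between the tips of the shut fingers; the grasp point (between the pads) lies 19 mm behind it; z points along the fingers, y is the direction in which the jaws open and shut (so a half turn about z gives the same grasp; the last joint's range is limited). The gripper opens to 85 mm and grips with 20 to 120 N. Pads are 22 mm wide; open, the fingers measure 114 mm over their backs; the gripper's body (76 mm by 85 mm) begins 54 mm behind the grasp point. The pads swing forward as they close: fully open they stand 13 mm farther back than shut.
Start: joints at [-1.404, 0.628, 0.038, 1.517, -0.027, 0.996, -0.02], TCP at [149.931, 632.486, 231.313] pointing down, gripper open.
Joint ranges: [-3.06, 3.06], [-0.37, 2.12], [-1.25, 1.32], [0.18, 2.47], [-1.1, 4.24], [0.23, 1.98], [-2.94, 2.94]. Speed limits (rad/s): [2.57, 2.57, 3.14, 3.14, 3.14, 3.14, 3.14].

## Interface

Orientations are given as [roll, pitch, yaw] about the fixed x, y, z axes, in that order (R = Rz(yaw) Ry(pitch) Rx(roll)).
In Python, from cell import * gives the robot as it stands. The module is installed in compiled form; this text tells all that it offers.
- The arm moves only by the tool move_arm, never from a script. Its argument "series" is a list of rows, each a list of 2 entries, a list of its own where there are three numbers: the shift along the tool's x, y, z in m, then the turn about the tool's z in rad. In form: [[[x, y, z], yaw], ...]. A call has 1 to 5 rows; each row is the pose to reach, as a shift and turn from the pose measured when the call began, along the tool's axes at that moment; what a row does not reach only later rows make up. A row lasts 1/8 s, in which the tool goes at most 62.5 mm and 10.7 degrees, less where a joint would pass 70% of its speed; a pose out of reach is approached as far as the arm can. A call with a gripper value outside its range is refused whole. "claw" is the opening, from 0 (shut) to 1 (fully open), set as the call begins (left out, the last holds). The fingers move at their own pace and stop on an object; the grip force is fixed at half the most. Time passes only in rows, so rows that repeat a pose let the fingers close. It gives the time, the measured TCP pose, the force and the opening at its end, in the units of the state.
- read_state(): the state, without advancing time (a new reading comes with each control period).
- get_image(name): name is "scene" or "side" or "wrist"; returns the picture (384x512x3 uint8, blue, green, red); there is no depth.
- camera_model(name): a dict with "fov_y" (degrees; the focal length in pixels is half the picture's height over the tangent of half this angle, whatever the lens; pixels are square), "cx", "cy" (the principal point, pixels), "pose" (4x4, takes a point from camera to world coordinates); the wrist camera has in their place "tool_from_camera" (4x4, takes a point from camera to tool coordinates, whose origin is the TCP and whose axes are the flange's). Camera axes: x right, y down, z forward; pixel columns grow to the right and rows downward; lengths in mm; the calibration is good to about 2 mm. A picture is of the moment at which its call begins: read the wrist's pose just before it. camera_model takes no time and is no camera call.
- finish_job(): hands the job in, once; it reports no verdict.
The state is a dict: "clock": time; "qpos": joint angles; "qd": joint speeds; "tau": joint torques, N m; "eef_pos": TCP position; "tool_rot": TCP orientation; "force": force on the tool from outside, world axes, zero at the start; "torque": the same for the moment, N m; "width": finger opening in mm.
Only numpy, scipy, OpenCV 4.12 (cv2) and the standard library are available. Lean on these libraries where they do the work, as an engineer would, in place of code of your own. Each camera call takes 0.05 s, during which the arm holds its last target. There are 200 camera calls.

## Working session

There is one attempt and no reset: what is moved stays moved. The work goes in short steps, Python scripts to look and compute and a tool call to move; the robot and the scene stay as the last step left them, time stands still between calls to the robot, and variables do not carry over. Pictures are saved under pics/ and viewed, about 8 in all and at most 12, crops included, and the job is handed in when it is done.

Besides the shell and the picture viewer there is one more tool, called after "Emit:" by a JSON object that holds its "fn" and its "kwargs". move_arm: Moves the arm, as the interface text tells. Its arguments: {"type":"object","properties":{"series":{"type":"array"},"claw":{"type":"number"}},"required":["series"]}

```bash
mkdir -p pics; python3 - <<'E'
from cell import *
import cv2,numpy as np
s=read_state();print(s)
for n in("scene","side","wrist"):
    im=get_image(n);cv2.imwrite(f"pics/{n}0.png",im);np.save(n+"0.npy",im);m=camera_model(n);print(n,{k:(np.round(v,3).tolist() if not isinstance(v,str) else v) for k,v in m.items()})
E
```

```text
{'clock': 0.0, 'qpos': array([-1.40377053,  0.62935331,  0.03843939,  1.51840403, -0.02702509,
        0.9962672 , -0.0200222 ]), 'qd': array([ 0.00293531, -0.00025842, -0.00096421, -0.00079555,  0.00063061,
       -0.00026709, -0.00089421]), 'tau': array([ 5.90826003e-04, -5.63396752e+01,  1.22643180e+00, -1.93439984e+01,
        1.10182737e-02,  1.04752879e-02,  6.64794214e-06]), 'eef_pos': array([149.79056835, 631.85205221, 230.37284927]), 'tool_rot': array([-3.13967846e+00,  3.75805101e-06,  2.90873225e+00]), 'force': array([-0.31215163, -0.53282558,  0.00149478]), 'torque': array([ 0.00484597, -0.00080891,  0.02745124]), 'width': 85.589160794861}
scene {'fov_y': 45.897, 'cx': 258.114, 'cy': 190.299, 'pose': [[0.266, 0.822, -0.503, 1190.109], [0.964, -0.229, 0.136, -169.132], [-0.003, -0.521, -0.853, 1186.534], [0.0, 0.0, 0.0, 1.0]]}
side {'fov_y': 44.647, 'cx': 247.991, 'cy': 190.133, 'pose': [[0.689, -0.404, 0.602, -260.822], [-0.725, -0.388, 0.569, -784.089], [0.004, -0.828, -0.56, 838.481], [0.0, 0.0, 0.0, 1.0]]}
wrist {'fov_y': 67.308, 'cx': 253.807, 'cy': 191.948, 'tool_from_camera': [[-0.001, -0.952, -0.305, 78.136], [1.0, -0.001, 0.001, -0.282], [-0.001, -0.305, 0.952, -142.686], [0.0, 0.0, 0.0, 1.0]]}
```

View pics/scene0.png

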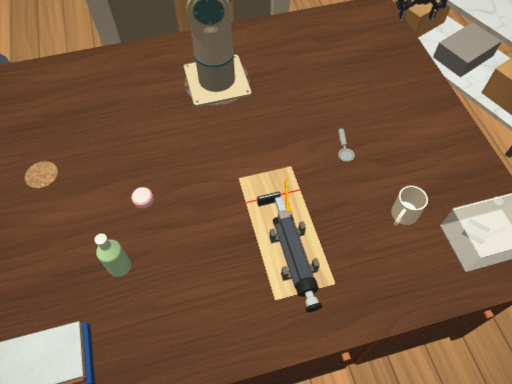

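View pics/side0.png

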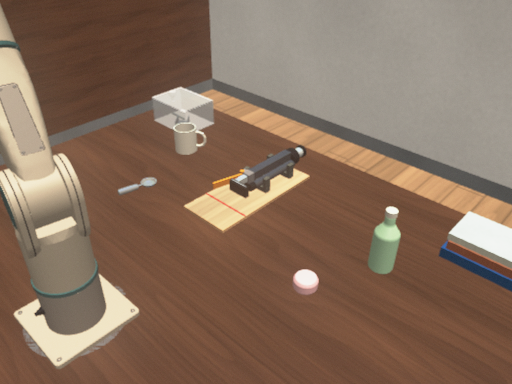

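Scene view: tripod at about (285,235), foot at (268,199), red line at (272,197) and orange lever at (288,195). The foot points at the robot and the lever is on the robot's left. The side view agrees.

```bash
cat > h.py <<'E'
import cv2,numpy as np
from cell import camera_model
from scipy.spatial.transform import Rotation as Ro
def cam(n,st=None):
    m=camera_model(n)
    if n=="wrist":
        T=np.eye(4);T[:3,:3]=Ro.from_euler('xyz',st['tool_rot']).as_matrix();T[:3,3]=st['eef_pos'];P=T@np.array(m['tool_from_camera'])
    else:P=np.array(m['pose'])
    return P,192/np.tan(np.radians(m['fov_y']/2)),m['cx'],m['cy']
def ray(C,px,z):
    P,f,cx,cy=C;px=np.atleast_2d(px).astype(float)
    d=np.c_[(px[:,0]-cx)/f,(px[:,1]-cy)/f,np.ones(len(px))]@P[:3,:3].T
    o=P[:3,3];return o+d*((z-o[2])/d[:,2])[:,None]
def proj(C,p):
    P,f,cx,cy=C;q=(np.atleast_2d(p)-P[:3,3])@P[:3,:3];return np.c_[cx+f*q[:,0]/q[:,2],cy+f*q[:,1]/q[:,2]]
E
python3 - <<'E'
from h import *
for n,box in(("scene",(230,150,345,315)),("side",(180,135,325,230))):
    im=np.load(n+"0.npy");C=cam(n);hsv=cv2.cvtColor(im,cv2.COLOR_BGR2HSV)
    h,s,v=cv2.split(hsv)
    x0,y0,x1,y1=box;M=np.zeros_like(h);M[y0:y1,x0:x1]=1
    red=(((h<6)|(h>172))&(s>140)&(v>110)&(M>0));ora=((h>=9)&(h<=20)&(s>200)&(v>180)&(M>0))
    board=((h>=10)&(h<=28)&(s>60)&(v>130)&(M>0)).astype(np.uint8)
    for nm,m,z in(("red",red,12),("orange",ora,76)):
        p=np.argwhere(m)[:,::-1];
        if len(p)==0: print(n,nm,0);continue
        w=ray(C,p,z)[:,:2];c=w.mean(0);u,ss,vt=np.linalg.svd(w-c);t=(w-c)@vt[0]
        print(n,nm,len(p),c,"dir",vt[0],"ends",c+vt[0]*t.min(),c+vt[0]*t.max(),"px",p.min(0),p.max(0))
    m=cv2.morphologyEx(board,cv2.MORPH_CLOSE,np.ones((25,25),np.uint8))
    cs=max(cv2.findContours(m,0,2)[0],key=cv2.contourArea)[:,0]
    w=ray(C,cs,12)[:,:2].astype(np.float32);r=cv2.minAreaRect(w);print(n,"board",r,cv2.boxPoints(r).tolist())
    x0,y0,x1,y1=box
    b=im[y0:y1,x0:x1];cv2.imwrite(f"pics/c_{n}.png",cv2.resize(b,None,fx=4,fy=4)[:600])
E
```

```text
scene red 18 [527.2079731   70.64049236] dir [ 6.58521581e-04 -9.99999783e-01] ends [527.16749995 132.10110313] [527.26455679 -15.28482233] px [250 190] [297 201]
scene orange 36 [565.01837428  81.8918109 ] dir [ 0.96546827 -0.26052066] ends [522.3409772   93.40782244] [609.2746765   69.94974973] px [285 180] [288 207]
scene board ((650.59228515625, 54.783164978027344), (173.0709686279297, 433.1768798828125), 89.80917358398438) [[433.71685791015625, -31.03048324584961], [866.8912963867188, -32.47319412231445], [867.4677124023438, 140.59681701660156], [434.29327392578125, 142.03952026367188]]
side red 12 [525.19348895  56.21619162] dir [-0.00297429 -0.99999558] ends [525.37131173 116.00247354] [524.97361988 -17.70658952] px [211 196] [242 214]
side orange 0
side board ((730.6245727539062, 88.56353759765625), (704.4142456054688, 316.7566833496094), 21.32712745666504) [[344.9358825683594, 108.0009765625], [460.1379089355469, -187.06393432617188], [1116.313232421875, 69.1260986328125], [1001.1112060546875, 364.1910095214844]]
```

View pics/c_scene.png

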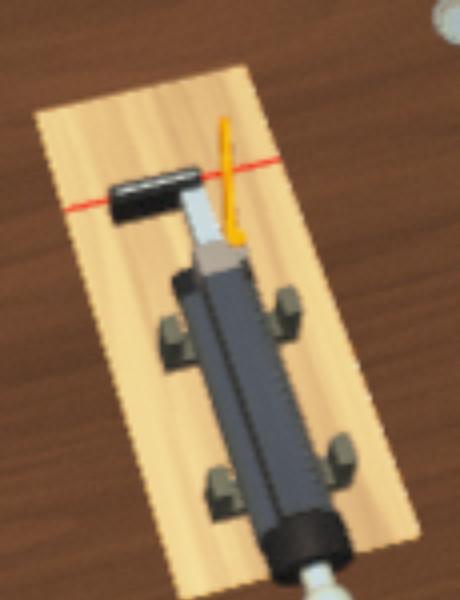

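Board yaw is about 0 and its centre is at y≈55. Tripod origin is about (614,55), so the white line starts near x≈561, with the mark at x≈526. That means a pull of about 35 mm. Moving to a viewpoint above.

Emit:
{"fn": "move_arm", "kwargs": {"series": [[[-0.54,-0.46,0],-0.23],[[-0.54,-0.46,0],-0.23],[[-0.54,-0.46,0],-0.23],[[-0.54,-0.46,0],-0.23],[[-0.54,-0.46,0],-0.23]], "claw": 1}}

```text
clock: 0.78
eef_pos: [335.5, 378.6, 231.3]
tool_rot: [-3.14, -0.0, 3.139]
force: [0.5, 0.5, -0.5]
width: 85.4
```

```bash
cat >> h.py <<'E'
def shift(st,target,yaw=np.pi):
    R=Ro.from_euler('xyz',st['tool_rot']).as_matrix()
    d=(yaw-st['tool_rot'][2]+np.pi)%(2*np.pi)-np.pi
    return np.round(R.T@(np.array(target)-st['eef_pos'])/1000,4),round(-d,3)
E
python3 -c "
from h import *;from cell import read_state
s=read_state();print(s['clock'],s['eef_pos'],s['tool_rot'],shift(s,[570,60,230]))"
```

```text
0.775 [335.53865458 378.55969952 231.29078835] [-3.14026397e+00 -7.44595798e-05  3.13883833e+00] (array([-0.2353, -0.3179,  0.0017]), np.float64(-0.003))
```

Emit:
{"fn": "move_arm", "kwargs": {"series": [[[-0.235,-0.318,0],0],[[-0.235,-0.318,0],0],[[-0.235,-0.318,0],0],[[-0.235,-0.318,0],0],[[-0.235,-0.318,0],0]]}}

```text
clock: 1.4
eef_pos: [520.4, 126.7, 231.6]
tool_rot: [-3.141, 0.0, 3.139]
force: [0.6, 0.1, -0.8]
width: 85.1
```

Emit:
{"fn": "move_arm", "kwargs": {"series": [[[-0.05,-0.065,0],0],[[-0.05,-0.065,0],0],[[-0.05,-0.065,0],0],[[-0.05,-0.065,0],0]]}}

```text
clock: 1.9
eef_pos: [569.0, 64.0, 231.4]
tool_rot: [3.141, -0.001, -3.141]
force: [-0.4, 0.7, 0.3]
width: 85.8
```

```bash
python3 - <<'E'
from h import *
from cell import read_state,get_image
s=read_state();im=get_image("wrist");cv2.imwrite("pics/w1.png",im);np.save("w1.npy",im);np.save("w1s.npy",s,allow_pickle=True)
print(s['clock'],s['eef_pos'],s['tool_rot'],s['force'])
E
```

```text
1.9 [568.96508766  63.95898418 231.44669303] [ 3.14126898e+00 -1.48220060e-03 -3.14132366e+00] [-0.36602922  0.67780979  0.26055985]
```

View pics/w1.png

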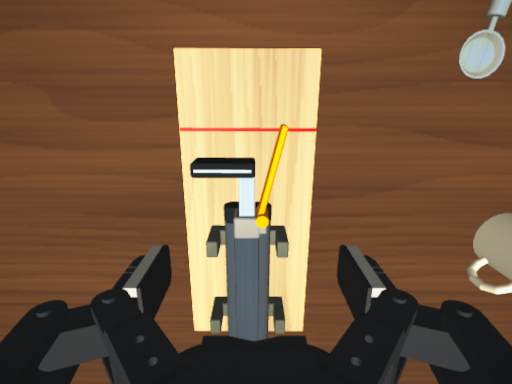

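The wrist view is clear: red line at row 129, white line on the foot at about (223,171), lever from (262,221) to (284,128), bar at column 247. Both fingers lie outside bar and lever.

```bash
cat >> h.py <<'E'
def lines(im,C,zf=83):
    h,s,v=cv2.split(cv2.cvtColor(im,cv2.COLOR_BGR2HSV));out={}
    red=((h<6)|(h>172))&(s>140)&(v>110); ora=(h>=15)&(h<=28)&(s>220)&(v>180)
    for nm,m,z in(("red",red,12),("orange",ora,76)):
        n,l,st,_=cv2.connectedComponentsWithStats(cv2.morphologyEx(m.astype(np.uint8),cv2.MORPH_CLOSE,np.ones((3,25 if nm=="red" else 3),np.uint8)))
        if n<2: print(nm,"none");continue
        k=1+st[1:,4].argmax();p=np.argwhere((l==k)&m)[:,::-1];w=ray(C,p,z)[:,:2]
        c=w.mean(0);_,_,vt=np.linalg.svd(w-c,full_matrices=False);t=(w-c)@vt[0]
        print(nm,len(p),"px",p.min(0),p.max(0),"c",c.round(1),"dir",vt[0].round(4),"ends",(c+vt[0]*t.min()).round(1),(c+vt[0]*t.max()).round(1))
def white(im,C,box,z=83):
    x0,y0,x1,y1=box;h,s,v=cv2.split(cv2.cvtColor(im,cv2.COLOR_BGR2HSV))
    m=np.zeros(v.shape,bool);m[y0:y1,x0:x1]=(v[y0:y1,x0:x1]>170)&(s[y0:y1,x0:x1]<70)
    p=np.argwhere(m)[:,::-1];w=ray(C,p,z)
    print("white",len(p),"px",p.min(0),p.max(0),"c",w.mean(0).round(1),"y",w[:,1].min().round(1),w[:,1].max().round(1),"fit",np.polyfit(w[:,1],w[:,0],1).round(4))
E
python3 - <<'E'
from h import *
s=np.load("w1s.npy",allow_pickle=True).item();im=np.load("w1.npy");C=cam("wrist",s)
lines(im,C);white(im,C,(190,162,254,176))
print("board top-corners",ray(C,[[174,48],[321,48],[194,331],[309,331]],12)[:,:2].round(1))
print("bar edges",ray(C,[[239,195],[255,195]],76)[:,:2].round(1),"mouth",ray(C,[[234,217],[260,217]],82)[:,:2].round(1))
print("foot",ray(C,[[191,170],[255,170],[223,159],[223,178]],83)[:,:2].round(1))
E
```

```text
red 320 px [180 128] [316 130] c [525.2  47.8] dir [0.0044 1.    ] ends [524.9 -26.8] [525.7 140.9]
orange 660 px [257 125] [287 226] c [574.2  81.4] dir [ 0.9765 -0.2154] ends [515.   94.4] [626.4  69.9]
white 175 px [193 170] [251 172] c [561.   30.7  83. ] y 1.0 61.1 fit [6.000000e-04 5.610169e+02]
board top-corners [[434.6 -26.6]
 [434.6 140.6]
 [833.7 -29.1]
 [834.  150. ]]
bar edges [[589.5  47.9]
 [589.6  65.3]] mouth [[612.9  42.3]
 [612.9  70.8]]
foot [[560.   -1. ]
 [560.   65.3]
 [548.4  32.5]
 [568.5  31.9]]
```

Emit:
{"fn": "move_arm", "kwargs": {"series": [[[-0.0225,-0.003,0.05],0],[[-0.0225,-0.003,0.1],0],[[-0.0225,-0.003,0.12],0],[[-0.0225,-0.003,0.12],0]]}}

```text
clock: 2.45
eef_pos: [589.3, 63.1, 110.1]
tool_rot: [3.141, -0.005, -3.138]
force: [-0.5, 0.5, 0.0]
width: 85.2
```

```bash
python3 - <<'E'
from h import *
from cell import read_state,get_image
s=read_state();im=get_image("wrist");cv2.imwrite("pics/w2.png",im)
print(s['clock'],s['eef_pos'],s['tool_rot'],s['force'],shift(s,[591.5,61,38]));C=cam("wrist",s)
lines(im,C)
E
```

```text
2.45 [589.29823595  63.14829036 110.07340973] [ 3.14104507 -0.00540878 -3.13774509] [-0.47985268  0.49284553  0.00261787] (array([-0.0026, -0.0022,  0.0721]), np.float64(0.004))
red 818 px [141 116] [349 121] c [525.3  51. ] dir [0.0045 1.    ] ends [525.  -28.6] [525.7 140.5]
orange 1576 px [261 108] [313 253] c [560.4  84.2] dir [ 0.9694 -0.2454] ends [515.7  95.5] [612.5  71. ]
```

View pics/w2.png

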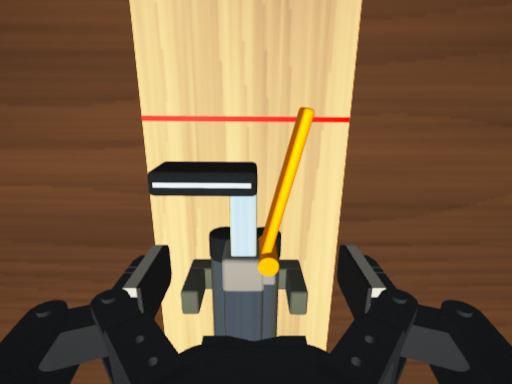

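The second look agrees: mark at x = 525.3, lever tip at y≈95 (0.25 rad), fingers clear on both sides. Descending behind the foot.

Emit:
{"fn": "move_arm", "kwargs": {"series": [[[-0.0025,-0.002,0.03],0.004],[[-0.0025,-0.002,0.06],0.004],[[-0.0025,-0.002,0.072],0.004],[[-0.0025,-0.002,0.072],0.004]]}}

```text
clock: 3.0
eef_pos: [593.2, 61.5, 40.1]
tool_rot: [3.141, -0.002, 3.142]
force: [-0.5, -0.2, 0.4]
width: 85.4
```

```bash
python3 - <<'E'
from h import *
from cell import read_state,get_image
s=read_state();im=get_image("wrist");cv2.imwrite("pics/w3.png",im)
print(s['clock'],s['eef_pos'],s['tool_rot'],s['force'],s['torque'],shift(s,[544.5,61,38]));C=cam("wrist",s)
lines(im,C);print(proj(C,[[561,1,83],[561,61,83],[525.3,-28,12]]))
E
```

```text
3.0 [593.24436585  61.5131469   40.08204072] [ 3.14059620e+00 -1.82388052e-03  3.14158977e+00] [-0.48328744 -0.18490835  0.43382292] [ 0.00775842 -0.01999944 -0.02487216] (array([ 0.0487, -0.0005,  0.0022]), np.float64(-0.0))
red 1519 px [ 97 115] [322 121] c [525.1  36.2] dir [0.0032 1.    ] ends [524.9 -28.6] [525.3 100.7]
orange 3702 px [269 100] [357 322] c [557.6  84.8] dir [ 0.9692 -0.2461] ends [515.6  95.4] [612.1  70.9]
[[ 94.18672404 227.13328013]
 [252.99262611 226.91069436]
 [ 98.11775637 118.46056575]]
```

View pics/w3.png

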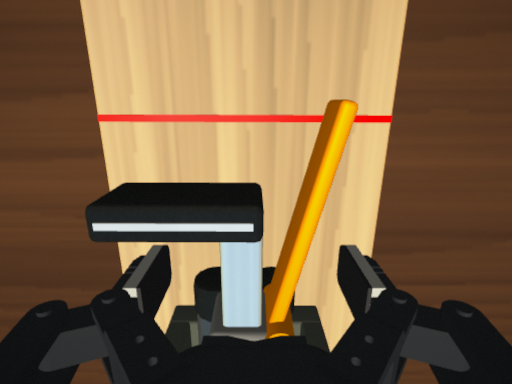

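The fingers are down behind the foot, left pad inboard of the foot's outer end and the right pad outside the lever. Drawing the leg gently and stopping short to measure.

Emit:
{"fn": "move_arm", "kwargs": {"series": [[[0.01,0,0.002],0],[[0.019,0,0.002],0],[[0.027,0,0.002],0],[[0.035,0,0.002],0],[[0.04,0,0.002],0]]}}

```text
clock: 3.68
eef_pos: [554.4, 61.6, 39.3]
tool_rot: [3.14, 0.002, -3.142]
force: [5.0, -0.5, 3.5]
width: 85.5
```

```bash
cat > look.py <<'E'
import sys
from h import *
from cell import read_state,get_image
s=read_state();n=sys.argv[1];im=get_image("wrist");cv2.imwrite(f"pics/{n}.png",im)
print(s['clock'],s['eef_pos'],s['tool_rot'],s['force'],s['torque'],s['width']);C=cam("wrist",s)
lines(im,C)
w=proj(C,[[s['eef_pos'][0]-19,20,83]])[0];print(w)
x0=40;white(im,C,(x0,int(w[1])-14,215,int(w[1])+10))
E
python3 look.py w4
```

```text
3.675 [554.43081342  61.59112674  39.34936521] [ 3.14023621e+00  1.71173756e-03 -3.14152779e+00] [ 5.03663516 -0.46025277  3.53339953] [-0.10871128 -0.78096992  0.21338155] 85.54301219083389
red 1655 px [107 180] [383 186] c [525.  56.] dir [0.0065 1.    ] ends [524.5 -28.5] [525.6 140.8]
orange 2035 px [286 203] [347 335] c [544.6  87.8] dir [ 0.9693 -0.246 ] ends [515.   95.4] [579.7  78.9]
[147.57776552 259.4545543 ]
white 819 px [ 97 257] [214 263] c [535.7  23.3  83. ] y 0.4 45.9 fit [1.800000e-03 5.356352e+02]
```

View pics/w4.png

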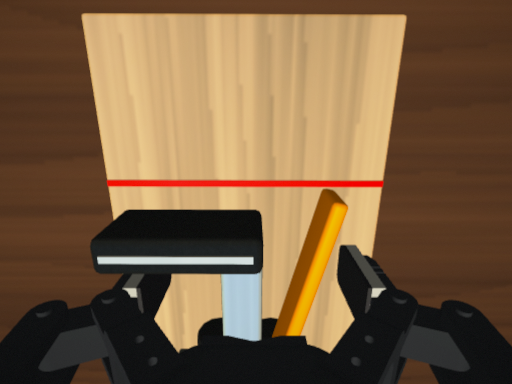

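Foot line at x = 535.7 (TCP offset 18.8), mark at x = 525.1, lever untouched at 0.25 rad. About 10.5 mm to go.

Emit:
{"fn": "move_arm", "kwargs": {"series": [[[0.005,0,0.001],0],[[0.009,0,0.001],0],[[0.0105,0,0.001],0],[[0.0105,0,0.001],0],[[0.0105,0,0.001],0]]}}

```text
clock: 4.35
eef_pos: [542.8, 61.3, 38.0]
tool_rot: [3.141, -0.0, 3.141]
force: [4.3, -0.3, 3.0]
width: 85.1
```

```bash
python3 look.py w5
```

```text
4.35 [542.83273532  61.33899253  38.0259905 ] [ 3.14061827e+00 -3.07711882e-04  3.14145302e+00] [ 4.32758012 -0.28867836  2.95630186] [-0.23876196 -0.73740982  0.18585273] 85.13290049392342
red 1592 px [109 199] [382 205] c [525.4  56.7] dir [0.0066 1.    ] ends [524.8 -28.7] [525.9 140.9]
orange 1594 px [294 232] [345 339] c [539.3  89.2] dir [ 0.9694 -0.2455] ends [515.   95.3] [567.9  82. ]
[147.00610245 261.01120538]
white 783 px [ 96 259] [214 265] c [524.2  24.   83. ] y 0.5 45.8 fit [8.600000e-03 5.239921e+02]
```

The line is about 1 mm past the mark. I'll trim back 0.8 mm and hold for a moment.

Emit:
{"fn": "move_arm", "kwargs": {"series": [[[-0.0008,0,0],0],[[-0.0008,0,0],0],[[-0.0008,0,0],0],[[-0.0008,0,0],0],[[-0.0008,0,0],0]]}}

```text
clock: 5.03
eef_pos: [543.5, 61.3, 37.9]
tool_rot: [3.141, -0.001, 3.141]
force: [4.6, -0.3, 1.6]
width: 85.2
```

```bash
python3 look.py w6
```

```text
5.025 [543.54040975  61.29109134  37.89973127] [ 3.14065612e+00 -5.16374203e-04  3.14139723e+00] [ 4.55311689 -0.33287343  1.62554199] [-0.20637481 -0.76472973  0.18958276] 85.23376602399894
red 1602 px [109 198] [382 204] c [525.4  56.8] dir [0.0063 1.    ] ends [524.8 -28.7] [525.9 140.8]
orange 1622 px [294 230] [346 339] c [539.5  89.1] dir [ 0.9695 -0.2452] ends [515.   95.3] [568.5  81.8]
[147.01120604 261.16215348]
white 828 px [ 96 259] [214 265] c [524.9  23.2  83. ] y 0.4 45.8 fit [2.100000e-03 5.248612e+02]
```

At the mark within about 0.3 mm, lever still open. Holding a bit more, then closing the claw in two stages.

Emit:
{"fn": "move_arm", "kwargs": {"series": [[[0,0,0],0],[[0,0,0],0],[[0,0,0],0],[[0,0,0],0],[[0,0,0],0]]}}

```text
clock: 5.7
eef_pos: [543.5, 61.3, 37.9]
tool_rot: [3.141, -0.001, 3.142]
force: [4.0, -0.8, 0.6]
width: 84.9
```

Emit:
{"fn": "move_arm", "kwargs": {"series": [[[0,0,0],0],[[0,0,0],0],[[0,0,0],0],[[0,0,0],0],[[0,0,0],0]], "claw": 0.5}}

```text
clock: 6.32
eef_pos: [544.7, 62.2, 38.6]
tool_rot: [3.139, 0.002, -3.141]
force: [5.0, -0.0, 6.6]
width: 42.7
```

```bash
python3 look.py w7
```

```text
6.325 [544.68944045  62.22776276  38.63539061] [ 3.13947068e+00  1.90638384e-03 -3.14139830e+00] [ 5.00494702 -0.03210247  6.62787695] [-0.17527578 -0.80068608  0.1746008 ] 42.68175847892302
red 1597 px [107 196] [380 202] c [525.4  55.8] dir [0.0071 1.    ] ends [524.7 -28.7] [526.  140.9]
orange 1739 px [276 222] [308 336] c [539.   78.1] dir [ 0.9943 -0.1064] ends [512.7  80.9] [569.6  74.8]
[145.35176181 260.48970964]
white 841 px [ 94 256] [214 262] c [525.   23.6  83. ] y 0.4 46.6 fit [2.400000e-03 5.249851e+02]
```

View pics/w7.png

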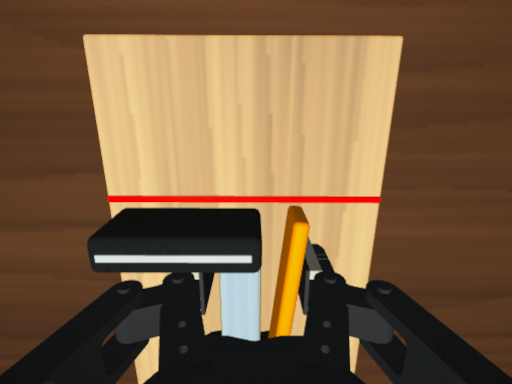

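The lever is half closed (0.107 rad), the foot is still at the mark (525.0 vs 525.2) and the left finger is still behind the foot. Closing fully, with 1 mm re-centring.

Emit:
{"fn": "move_arm", "kwargs": {"series": [[[0,-0.001,0],0],[[0,-0.001,0],0],[[0,-0.001,0],0],[[0,-0.001,0],0],[[0,-0.001,0],0]], "claw": 0}}

```text
clock: 7.0
eef_pos: [545.4, 59.9, 40.1]
tool_rot: [3.141, 0.003, -3.142]
force: [2.3, -3.9, 15.1]
width: 24.1
```

```bash
python3 look.py w8
```

```text
7.0 [545.35039574  59.85036704  40.1076071 ] [ 3.1409235   0.0033856  -3.14157694] [ 2.27978174 -3.93908741 15.11730156] [-1.0754091  -0.25732518  0.38690871] 24.060833419077525
red 1580 px [112 194] [383 200] c [525.3  56.5] dir [0.0065 1.    ] ends [524.8 -28.7] [525.9 140.8]
orange 1751 px [267 219] [282 337] c [540.1  68.4] dir [0.9999 0.0141] ends [512.6  68.1] [572.   68.9]
[152.63816587 258.59286229]
white 752 px [102 254] [214 260] c [525.6  22.7  83. ] y 0.4 44.1 fit [4.400000e-03 5.254851e+02]
```

View pics/w8.png

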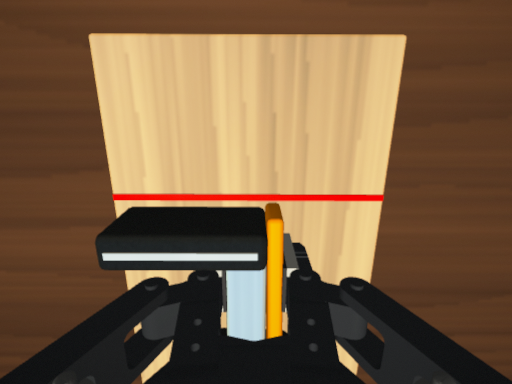

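Lever flat along the leg (0 ± 0.015 rad), grip 24 mm, foot line at 525.6 vs mark at 525.1. A small 0.4 mm trim, then settle.

Emit:
{"fn": "move_arm", "kwargs": {"series": [[[0.0005,0,0],0],[[0.0005,0,0],0],[[0.0005,0,0],0],[[0.0005,0,0],0],[[0.0005,0,0],0]], "claw": 0}}

```text
clock: 7.68
eef_pos: [545.4, 59.9, 40.2]
tool_rot: [3.141, 0.004, -3.141]
force: [5.2, -1.9, 3.1]
width: 24.0
```

```bash
python3 look.py w9
```

```text
7.675 [545.35414203  59.85828456  40.23261918] [ 3.1409494   0.00430373 -3.14108843] [ 5.22714595 -1.90102801  3.07282121] [-0.32439073 -0.75782679  0.24766889] 23.971839744593627
red 1579 px [112 194] [383 200] c [525.3  55.9] dir [0.0064 1.    ] ends [524.8 -28.7] [525.9 140.8]
orange 1742 px [267 219] [282 337] c [540.1  68.5] dir [0.9999 0.0145] ends [512.6  68.1] [572.1  68.9]
[152.73654035 258.49080085]
white 773 px [102 253] [214 260] c [525.5  22.1  83. ] y 0.4 44.1 fit [1.210000e-02 5.251833e+02]
```

Emit:
{"fn": "move_arm", "kwargs": {"series": [[[0.0009,0,0],0],[[0.0009,0,0],0],[[0.0009,0,0],0],[[0.0009,0,0],0],[[0.0009,0,0],0]]}}

```text
clock: 8.35
eef_pos: [545.4, 59.8, 40.3]
tool_rot: [3.141, 0.006, -3.141]
force: [6.9, -1.7, 0.8]
width: 24.4
```

```bash
python3 look.py w10
```

```text
8.35 [545.42810561  59.83176117  40.27530254] [ 3.14094654  0.00602779 -3.14052929] [ 6.88609663 -1.68232867  0.81326241] [-0.38547744 -0.90622211  0.45134969] 24.36231064598281
red 1586 px [112 194] [383 200] c [525.4  55.4] dir [0.0055 1.    ] ends [524.9 -28.7] [525.8 140.8]
orange 1742 px [267 219] [282 337] c [540.2  68.4] dir [0.9999 0.0149] ends [512.6  68. ] [572.2  68.9]
[152.85486482 258.59211345]
white 763 px [102 253] [214 260] c [525.5  22.   83. ] y 0.4 44.1 fit [9.800000e-03 5.253323e+02]
```

```bash
python3 -c "
from cell import *
print(finish_job());s=read_state();print(s['clock'],s['force'],s['width'])"
```

```text
the job is handed in; nothing more can be done
None
the job is handed in; nothing more can be done
```

The leg is at the red mark with the lever closed, and the gripper was still holding both when I handed the job in at about 8.4 s. I drew the leg out about 36 mm by its foot with the lever open and held it at the mark for over a second. Then I shut the gripper around bar and lever, which pressed the lever closed.

**Position:** In the last wrist image the white line is at x = 525.5 mm and the mark at about 525.2 mm. That is roughly 0.3 mm apart, against a calibration good to about 2 mm. Two small trims at the end (0.5 and 0.9 mm) barely changed it.

**Lever:** It measured about -0.015 rad, which I read as fully closed with a small image bias.

**Disagreements:** The lever looked about 2.5 mm nearer the leg's axis than the given sizes predict. The grip read 24 mm where 27 mm was expected. I put both down to image, sensor or pad error and did not resolve them.

**Forces and other objects:** The highest wrist force I saw was about 16 N. The arm stayed clear of the bottle, mug, pacifier case and teaspoon, but I took no final picture of them.

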